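# Drive the stuck brass pivot pin out of a conveyor bearing block

## Robot

A 6-joint arm with a two-finger parallel gripper is mounted at the origin on the work surface. World frame = base frame: x ahead of the robot, y to its left, z up, the work surface at z = 0. Lengths are in m, angles in rad, forces in N, time in s.
With the tool pointing down it reaches from about 0.375 to 0.975 m from the base axis. Payload 3.8 kg.
Tool frame: the origin (TCP) lies between the finger pads; the fingertips stand 11 mm ahead of it and the grasp point (between the pads) lies 8 mm behind it (env.tcp_to_tips is the z of the fingertips in the tool frame, in m); z points along the fingers, x is the direction in which the jaws open and shut, and the axes are right-handed (so a half turn about z gives the same grasp; the last joint's range is limited). The gripper opens to 85 mm and grips with 20 to 120 N. Pads are 22 mm wide; open, the fingers measure 114 mm over their backs; the gripper's body (76 mm by 85 mm) begins 54 mm behind the grasp point. The pads swing forward as they close: fully open they stand 13 mm farther back than shut.
Start: joints at [-1.184, 0.264, 1.604, -0, 1.274, -0.037], TCP at [0.278, -0.615, 0.211] pointing down, gripper open.
Joint ranges: [-2.63, 2.63], [-0.94, 2.18], [0.31, 2.57], [-1.31, 4.45], [0, 2.66], [-2.55, 2.55]. Speed limits (rad/s): [2.57, 2.57, 3.14, 3.14, 3.14, 3.14].

## Interface

Orientations are given as [roll, pitch, yaw] about the fixed x, y, z axes, in that order (R = Rz(yaw) Ry(pitch) Rx(roll)).
In Python, from rig import env gives the robot as it stands.
- The arm moves only by the tool step_arm, never from a script. Its argument "series" is a list of rows, each a list of 3 entries, a list of its own where there are three numbers: the gripper's target within -1 to 1 (shut at 1, half-way at 0, fully open at -1), then the shift along the tool's x, y, z in m, then the turn, a rotation vector about the tool's x, y, z in degrees. A call has 1 to 12 rows; each row is the pose to reach, as a shift and turn from the pose commanded when the call began, along the tool's axes at that moment; what a row does not reach only later rows make up. A row lasts 1/8 s, in which the tool goes at most 62.5 mm and 10.7 degrees, less where a joint would pass 70% of its speed; a pose out of reach is approached as far as the arm can. A call with a gripper value outside its range is refused whole. The fingers move at their own pace and stop on an object; the grip force is fixed at half the most. Time passes only in rows, so rows that repeat a pose let the fingers close. It gives the time, the measured TCP pose, the force and the opening at its end, in the units of the state.
- env.sense(): the state, without advancing time (a new reading comes with each control period).
- env.get_image(name): name is "side" or "top" or "wrist"; returns a dict with "color" (384x512x3 uint8, red, green, blue), "fx", "fy", "cx", "cy" (pixels), "rvec" (rotation vector, rad) and "tvec" (3), from world to camera coordinates, as OpenCV has them; the wrist camera has in their place "T_tool_cam" (4x4, takes a point from camera to tool coordinates, whose origin is the TCP and whose axes are the tool frame's). Camera axes: x right, y down, z forward; pixel columns grow to the right and rows downward; lengths in m; the calibration is good to about 2 mm. The wrist camera is an equidistant fisheye: a pixel r from the principal point sees the ray r / f radians off the axis. A picture is of the moment at which its call begins: read the wrist's pose just before it. There is no depth.
- env.close_job(): hands the job in, once; it reports no verdict.
Trained networks look in the newest picture that a camera, given by its name, has taken for a name from the list of things; names that differ only in an ending like _2 or _b are one class to them, and where a whole thing is asked for, a point or a joint stands for the part that bears it (a point fixed in the world has none). Each returns a list of dicts, best first, with "confidence" (0 to 1); they miss things now and then, are a little off and sometimes report something else, mostly with a low value. They report only what shows in the picture. A call takes as long as a camera call. They do not tell look-alikes from the thing itself.
- env.boxes_of(camera, label): "bbox" ([centre column, centre row, width, height] in pixels, round what is visible of it).
The state is a dict: "time_s": time; "qpos": joint angles; "qvel": joint speeds; "joint_efforts": joint torques, N m; "eef_pos": TCP position; "eef_rot": TCP orientation; "ft_force": force on the tool from outside, world axes, zero at the start; "wrist_torque": the same for the moment, N m; "gripper_width": finger opening in m.
Only numpy, scipy, OpenCV 4.12 (cv2) and the standard library are available. Lean on these libraries where they do the work, as an engineer would, in place of code of your own. Each camera call takes 0.05 s, during which the arm holds its last target.

## Task

On the maintenance bench of the inspection line, the brass pivot pin is stuck in its dark steel bearing block. Take the blue-handled drift punch from the white stand, drive the brass pin down through its bore from above until it drops into the blue tray beneath, without touching the pin with the gripper, then put the punch back upright in the stand hole it came from. Leave the steel pin in the other block where it is.

Things in the scene. Friction and masses are not known exactly. Their poses are not given: they have to be found in the camera images.
- worn_pin: Brass (golden) round pin, 23 mm diameter, 26 mm long, upright in the bore of block_a; origin at its centre, z along its axis, top face 13 mm above it, at the start 4 mm down in the bore. Catches hold it: it yields at about 8 to 16 N downwards, slides on against a few N and drops free once pushed about 37 mm (punch tip about 80 mm above the bench). Then it may stand, lie or roll in the tray.
- block_a: Dark steel bearing block, fixed, 70 x 70 mm, top 121 mm and underside 65 mm above the bench, between two steel side plates (90 mm over both) level with its top. A vertical 25 mm bore runs through it, the brass pin in it. Below it a blue tray, 130 x 90 mm, walls 30 mm high, floor 5 mm thick. Origin at bench level on the bore's axis, z up, x along the tray.
- punch: Upright in a 26 mm hole of the white fixed stand (60 x 170 mm, top 80 mm high). Blue handle 28 mm in diameter, 6 to 78 mm above the origin (grip at 45); origin under its 44 mm flange, which rests on the stand; z up. Steel nose 10 mm in diameter, flat tip 60 mm below the origin. 0.2 to 0.33 kg. In the stand's other hole, 100 mm off, an orange-handled scriber.
- sound_pin: Bright steel pin of the same size, upright in an identical fixed block with its own blue tray; origin at its centre. It is sound and stays in its block.
Not all that is in view belongs to the job. What is shaped like the punch but pink is not meant.

How it is judged:
By the outcome, as a careful person would: the job done as asked, in the order asked, and still so for the second after the job is handed in, with the robot touching nothing.
It also fails if it takes over 53 s, if anything falls off the work surface, if the arm or the gripper's body presses on something with over 40 N, if the wrist force passes 120 N, or if a joint passes its speed limit or range.

## Working session

There is one attempt and no reset: what is moved stays moved. The work goes in short steps, Python scripts to look and compute and a tool call to move; the robot and the scene stay as the last step left them, time stands still between calls to the robot, and variables do not carry over. Pictures are saved under pics/ and viewed, and the job is handed in when it is done.

Besides the shell and the picture viewer there is one more tool, called after "Emit:" as name(argument=value, ...) on one line, values as JSON. step_arm: Moves the arm, as the interface text tells. Its arguments: {"type":"object","properties":{"series":{"type":"array","items":{"type":"array"}}},"required":["series"]}

```bash
ls; mkdir -p pics; python3 - <<'E'
from rig import env
import cv2
for n in("side","top","wrist"):
    i=env.get_image(n); cv2.imwrite(f"pics/{n}0.png",i["color"][:,:,::-1])
    print(n,{k:v for k,v in i.items() if k!="color"})
    for l in("worn_pin","block_a","punch","sound_pin"):
        print(l,[(round(b["confidence"],2),[round(x) for x in b["bbox"]]) for b in env.boxes_of(n,l)])
print(env.sense())
E
```

```text
pics
side {'fx': 450.95856909496587, 'fy': 450.95856909496587, 'cx': 252.2887897455331, 'cy': 197.94323431175312, 'rvec': array([ 0.50755527, -2.66237588,  1.25004404]), 'tvec': array([0.45107473, 0.22765357, 0.92422271])}
worn_pin [(0.51, [212, 275, 12, 12])]
block_a [(0.86, [217, 294, 67, 73])]
punch [(0.84, [295, 130, 11, 34]), (0.71, [286, 142, 17, 34])]
sound_pin [(0.56, [285, 142, 13, 27])]
top {'fx': 360.8468442827015, 'fy': 360.8468442827015, 'cx': 255.16670268221756, 'cy': 189.6717010195218, 'rvec': array([ 2.12788277, -2.1392887 ,  0.18688762]), 'tvec': array([-0.06127174,  0.53719418,  0.72244601])}
worn_pin [(0.49, [117, 211, 14, 12])]
block_a [(0.58, [128, 215, 76, 68])]
punch [(0.85, [366, 204, 35, 23]), (0.74, [410, 202, 37, 21]), (0.19, [222, 187, 10, 11])]
sound_pin [(0.73, [128, 214, 77, 69])]
wrist {'fx': 297.3186396354542, 'fy': 297.3186396354542, 'cx': 257.49611902697035, 'cy': 189.8121388676552, 'T_tool_cam': array([[ 1.00000000e+00, -3.10552836e-06,  5.09691922e-06,
         9.69702408e-04],
       [ 1.33027776e-06,  9.48460332e-01,  3.16895880e-01,
        -8.
[... 200 characters left out ...]
lock_a []
punch []
sound_pin []
{'time_s': 0.75, 'qpos': array([-1.18391573e+00,  2.63818850e-01,  1.60397006e+00,  1.93514173e-06,
        1.27369603e+00, -3.69087736e-02]), 'qvel': array([-0.00106473, -0.00032219, -0.00155709, -0.00080365, -0.00122687,
        0.0002979 ]), 'joint_efforts': array([-9.01430794e-04, -5.14918184e+01, -3.67662585e+01,  3.17838683e-06,
        4.32760799e-04,  9.69991873e-06]), 'eef_pos': array([ 0.27757121, -0.61530485,  0.21135066]), 'eef_rot': array([ 3.14159053e+00, -1.07709725e-04, -1.14700752e+00]), 'ft_force': array([ 0.49309353, -0.41741925,  0.94832507]), 'wrist_torque': array([0.02339435, 0.03249854, 0.00562445]), 'gripper_width': 0.08538599345577626}
```

View pics/side0.png

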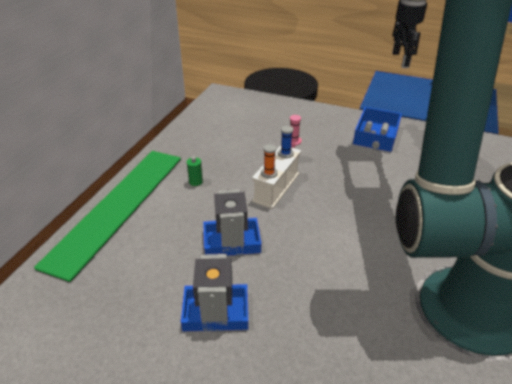

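View pics/top0.png

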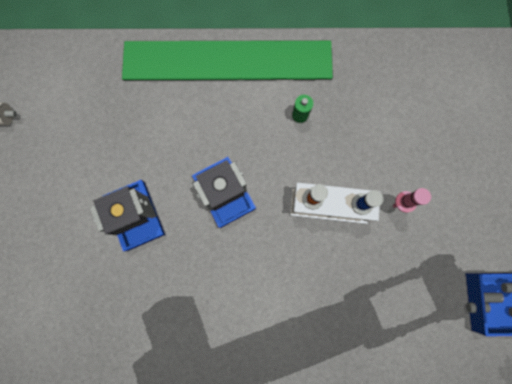

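View pics/wrist0.png

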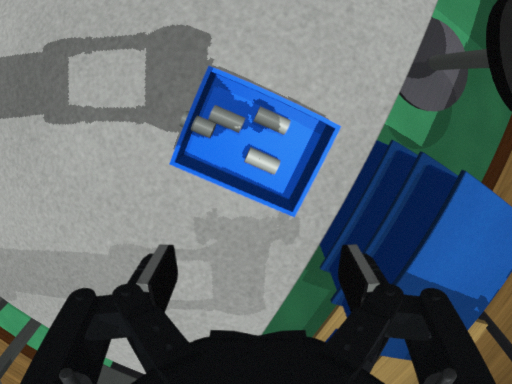

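```bash
cat > h.py <<'E'
import numpy as np, cv2
from scipy.spatial.transform import Rotation as R
def ray(i,u,v,eef=None):
    if "rvec" in i:
        Rm=cv2.Rodrigues(np.array(i["rvec"]))[0]; t=np.array(i["tvec"])
        d=np.array([(u-i["cx"])/i["fx"],(v-i["cy"])/i["fy"],1.]); return -Rm.T@t, Rm.T@d
    p,e=eef; Rt=R.from_euler("xyz",e).as_matrix(); T=np.array(i["T_tool_cam"])
    a=np.array([(u-i["cx"])/i["fx"],(v-i["cy"])/i["fy"]]); th=np.hypot(*a)
    d=np.array([*(a/max(th,1e-9)*np.sin(th)),np.cos(th)])
    return p+Rt@T[:3,3], Rt@T[:3,:3]@d
def onz(i,u,v,z,eef=None):
    o,d=ray(i,u,v,eef); return o+d*(z-o[2])/d[2]
def proj(i,P,eef=None):
    P=np.asarray(P,float)
    if "rvec" in i:
        Rm=cv2.Rodrigues(np.array(i["rvec"]))[0]; c=Rm@P+i["tvec"]
        return np.array([i["fx"]*c[0]/c[2]+i["cx"],i["fy"]*c[1]/c[2]+i["cy"]])
    p,e=eef; Rt=R.from_euler("xyz",e).as_matrix(); T=np.array(i["T_tool_cam"])
    c=T[:3,:3].T@(Rt.T@(P-p)-T[:3,3]); r=np.hypot(c[0],c[1]); th=np.arctan2(r,c[2])
    return np.array([i["fx"]*th*c[0]/r+i["cx"],i["fy"]*th*c[1]/r+i["cy"]])
def crop(img,u0,v0,w,h,s,f):
    c=img[max(v0,0):v0+h,max(u0,0):u0+w,::-1]; cv2.imwrite(f,cv2.resize(c,None,fx=s,fy=s,interpolation=cv2.INTER_CUBIC))
E
python3 - <<'E'
from rig import env
from h import *
a=env.get_image("top");b=env.get_image("side")
crop(a["color"],280,160,160,80,5,"pics/tp.png"); crop(a["color"],80,140,190,120,4,"pics/tb.png")
crop(b["color"],240,105,80,110,5,"pics/sp.png")
for n,i,u,v,z in [("brass top",a,117,211,.117),("brass side",b,213,274,.117),("steel",a,220,184,.117),("steel s",b,231,205,.117),("orange",a,321,192,.158),("punch",a,374,198,.158),("punch s",b,287,130,.158),("pink",a,421,195,.12)]:
    print(n,onz(i,u,v,z).round(3))
E
```

```text
brass top [0.485 0.2   0.117]
brass side [0.485 0.2   0.117]
steel [0.536 0.004 0.117]
steel s [0.533 0.006 0.117]
orange [ 0.513 -0.183  0.158]
punch [ 0.501 -0.279  0.158]
punch s [ 0.498 -0.275  0.158]
pink [ 0.512 -0.382  0.12 ]
```

View pics/tp.png

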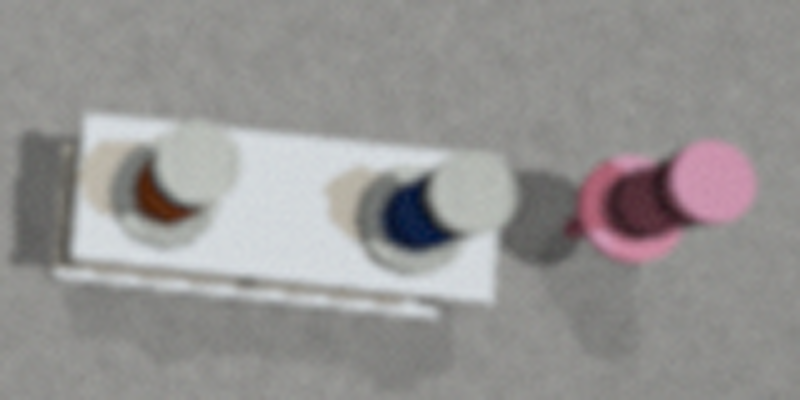

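View pics/tb.png

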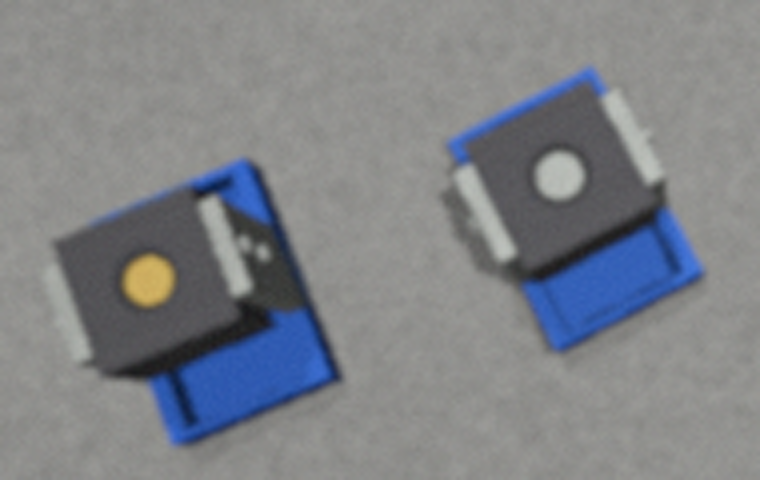

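View pics/sp.png

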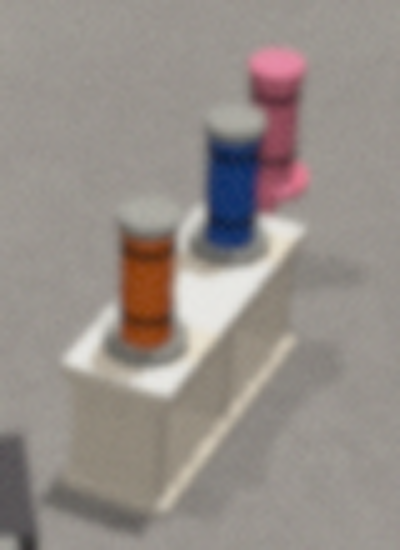

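```bash
cat >> h.py <<'E'
def tri(A):
    M=np.zeros((3,3));b=np.zeros(3)
    for o,d in A:
        d=d/np.linalg.norm(d);P=np.eye(3)-np.outer(d,d);M+=P;b+=P@o
    X=np.linalg.solve(M,b); return X,[np.linalg.norm(np.cross(X-o,d/np.linalg.norm(d))) for o,d in A]
def plan(s,pos,yaw):
    Rt=R.from_euler("xyz",s["eef_rot"]).as_matrix()
    Rg=R.from_euler("xyz",[np.pi,0,yaw]).as_matrix()
    print("shift",(Rt.T@(np.array(pos)-s["eef_pos"])).round(4),"turn",np.degrees(R.from_matrix(Rt.T@Rg).as_rotvec()).round(2))
E
python3 - <<'E'
from rig import env
from h import *
a=env.get_image("top");b=env.get_image("side")
print(tri([ray(a,374.4,199),ray(b,287.2,129)]))
print(tri([ray(a,320-.5,192.4-.5),ray(b,269.5,148)]), "orange cap")
print("flange",onz(a,361.6,204.4,.083), onz(a,312.5,200.5,.083))
for q in [(296.5,182.5),(380,191),(379,220),(294,212.5)]: print("corner",onz(a,*q,.08).round(4))
print(tri([ray(a,421.5,196.5),ray(b,295,118)]),"pink")
plan(env.sense(),[.50,-.277,.25],-.12)
E
```

```text
(array([ 0.49895325, -0.2792498 ,  0.15845434]), [np.float64(0.00029427577024039874), np.float64(0.0002942757702404364)])
(array([ 0.51227166, -0.18069141,  0.15733478]), [np.float64(0.0006857753387503801), np.float64(0.0006857753387503125)]) orange cap
flange [ 0.4993017  -0.27820336  0.083     ] [ 0.50774307 -0.1795158   0.083     ]
corner [ 0.5455 -0.1485  0.08  ]
corner [ 0.527  -0.3181  0.08  ]
corner [ 0.468  -0.3123  0.08  ]
corner [ 0.484  -0.1419  0.08  ]
(array([ 0.50617051, -0.37411943,  0.13886116]), [np.float64(0.00016626911778946325), np.float64(0.00016626911778940573)]) pink
shift [-0.2169 -0.3418 -0.0387] turn [  0.    -0.   -58.84]
```

Emit:
step_arm(series=[[-1,[-0.03,-0.05,-0.039],[0,0,-10]],[-1,[-0.06,-0.1,-0.039],[0,0,-20]],[-1,[-0.09,-0.15,-0.039],[0,0,-30]],[-1,[-0.12,-0.2,-0.039],[0,0,-40]],[-1,[-0.15,-0.25,-0.039],[0,0,-50]],[-1,[-0.18,-0.3,-0.039],[0,0,-59]],[-1,[-0.217,-0.342,-0.039],[0,0,-59]],[-1,[-0.217,-0.342,-0.039],[0,0,-59]],[-1,[-0.217,-0.342,-0.039],[0,0,-59]],[-1,[-0.217,-0.342,-0.039],[0,0,-59]]])

```text
time_s: 2.2
eef_pos: [0.4996, -0.278, 0.2503]
eef_rot: [3.141, 0.0, -0.119]
ft_force: [-0.4, -0.5, 0.1]
gripper_width: 0.0854
```

```bash
python3 - <<'E'
from rig import env
from h import *
s=env.sense();e=(s["eef_pos"],s["eef_rot"]);print(e,s["qpos"],s["time_s"])
i=env.get_image("wrist");cv2.imwrite("pics/w1.png",i["color"][:,:,::-1])
print(env.boxes_of("wrist","punch"))
print(proj(i,[.499,-.279,.158],e),proj(i,[.499,-.279,.086],e))
plan(s,[.499,-.279,.117],-.108)
E
```

```text
(array([ 0.49955982, -0.27802155,  0.25029456]), array([ 3.14121150e+00,  9.31300346e-05, -1.18824747e-01])) [-5.51164318e-01  4.66862769e-02  1.78106752e+00 -3.98183950e-04
  1.31376373e+00 -4.32238379e-01] 2.2
[{'bbox': [259.2, 177.6, 34.6, 57.1], 'confidence': 0.83}, {'bbox': [274.8, 245.9, 29.6, 65.5], 'confidence': 0.62}]
[257.01693862 185.72662743] [257.14378705 166.40526289]
shift [-0.0004  0.001   0.1333] turn [ 0.02  0.01 -0.62]
```

View pics/w1.png

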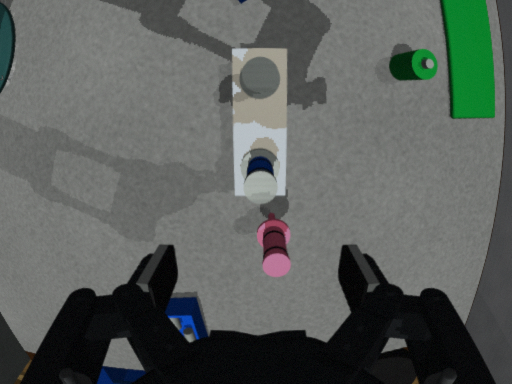

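```bash
python3 - <<'E'
from rig import env
from h import *
s=env.sense();e=(s["eef_pos"],s["eef_rot"])
i=env.get_image("wrist")
crop(i["color"],220,140,80,130,5,"pics/w1c.png")
print(onz(i,260,186.5,.158,e),onz(i,260,164,.086,e))
E
```

```text
[ 0.50152049 -0.2800972   0.158     ] [ 0.50247914 -0.27663795  0.086     ]
```

View pics/w1c.png

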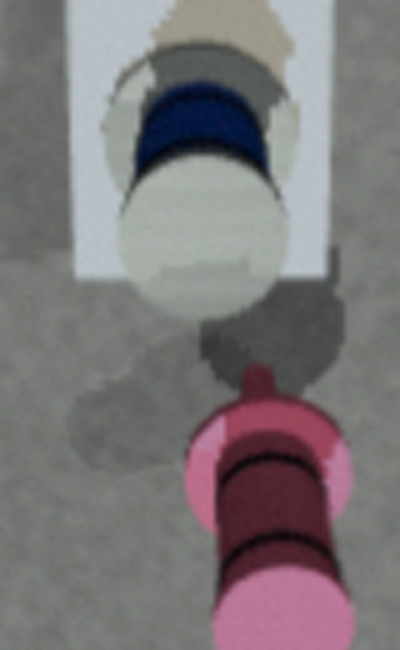

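Emit:
step_arm(series=[[-1,[0.001,0.0015,0.045],[0,0,-0.6]],[-1,[0.001,0.0015,0.09],[0,0,-0.6]],[-1,[0.001,0.0015,0.12],[0,0,-0.6]],[-1,[0.001,0.0015,0.133],[0,0,-0.6]],[-1,[0.001,0.0015,0.133],[0,0,-0.6]],[1,[0.001,0.0015,0.133],[0,0,-0.6]],[1,[0.001,0.0015,0.133],[0,0,-0.6]],[1,[0.001,0.0015,0.133],[0,0,-0.6]],[1,[0.001,0.0015,0.133],[0,0,-0.6]],[1,[0.001,0.0015,0.133],[0,0,-0.6]],[1,[0.001,0.0015,0.133],[0,0,-0.6]]])

```text
time_s: 3.72
eef_pos: [0.5018, -0.2789, 0.1186]
eef_rot: [3.141, -0.002, -0.107]
ft_force: [0.3, 0.7, 5.5]
gripper_width: 0.0254
```

```bash
python3 - <<'E'
from rig import env
from h import *
s=env.sense();print(s["ft_force"],s["wrist_torque"],s["gripper_width"],s["eef_rot"],s["eef_pos"])
i=env.get_image("side");crop(i["color"],230,30,110,150,4,"pics/s2.png")
E
```

```text
[0.3063229  0.67069857 5.47341138] [ 0.1062877   0.13836047 -0.01965115] 0.02536315031775227 [ 3.14073292e+00 -2.07631344e-03 -1.06707759e-01] [ 0.50183459 -0.27888127  0.11856745]
```

View pics/s2.png

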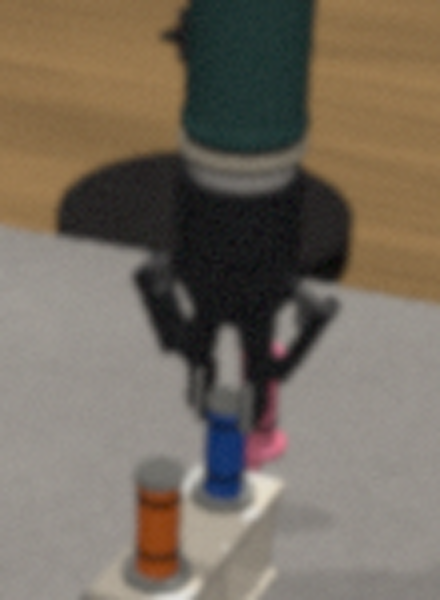

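```bash
python3 - <<'E'
from rig import env
from h import *
i=env.get_image("side");print(env.tcp_to_tips)
for P in [(.5018,-.2789,.158),(.5018,-.2789,.086),(.5158,-.2789,.1076),(.488,-.2789,.1076)]: print(P,(proj(i,P)-[230,30])*4)
w=env.get_image("wrist");cv2.imwrite("pics/w3.png",w["color"][:,:,::-1])
E
```

```text
0.011
(0.5018, -0.2789, 0.158) [223.940842   395.96872643]
(0.5018, -0.2789, 0.086) [218.5794354  489.01936658]
(0.5158, -0.2789, 0.1076) [200.13967397 457.57598723]
(0.488, -0.2789, 0.1076) [239.99280924 466.10221534]
```

View pics/w3.png

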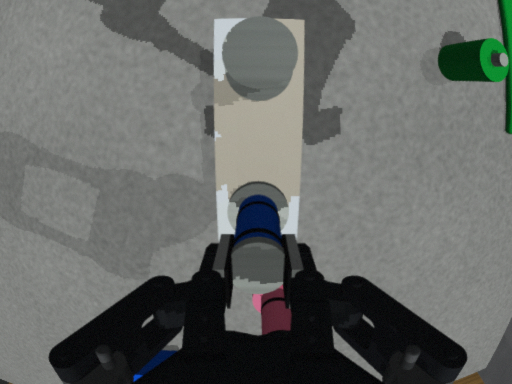

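```bash
python3 - <<'E'
from rig import env
from h import *
s=env.sense();e=(s["eef_pos"],s["eef_rot"])
w=env.get_image("wrist");i=env.get_image("side")
Rt=R.from_euler("xyz",e[1]).as_matrix()
for z in (-.03,-.02,-.008,0,.011):
  for x in (-.0127,.0127):
    P=e[0]+Rt@np.array([x,0,z]); print(z,x,proj(w,P,e).round(1),((proj(i,P)-[230,30])*4).round(0), e[0][2])
for z in (.158,.15,.1,.086): print(z,proj(w,[e[0][0],e[0][1],z],e))
crop(w["color"],190,170,140,120,5,"pics/w3c.png")
crop(i["color"],265,90,45,70,10,"pics/s3c.png")
E
```

```text
-0.03 -0.0127 [233.  255.5] [241. 414.] 0.11856382938634547
-0.03 0.0127 [281.9 255.5] [205. 404.] 0.11856382938634547
-0.02 -0.0127 [234.3 246.2] [240. 427.] 0.11856382938634547
-0.02 0.0127 [280.6 246.2] [205. 417.] 0.11856382938634547
-0.008 -0.0127 [235.8 236.2] [239. 442.] 0.11856382938634547
-0.008 0.0127 [279.2 236.2] [204. 433.] 0.11856382938634547
0 -0.0127 [236.6 230.2] [239. 453.] 0.11856382938634547
0 0.0127 [278.3 230.2] [203. 443.] 0.11856382938634547
0.011 -0.0127 [237.7 222.6] [238. 467.] 0.11856382938634547
0.011 0.0127 [277.2 222.6] [203. 457.] 0.11856382938634547
0.158 [257.59271401 265.59477502]
0.15 [257.56152474 257.15483478]
0.1 [257.4177245  217.89271622]
0.086 [257.38871073 209.90054295]
```

View pics/w3c.png

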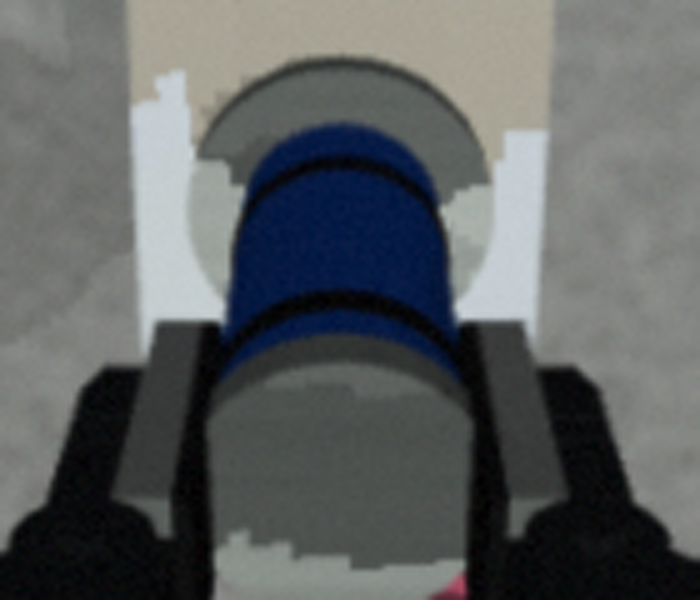

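View pics/s3c.png

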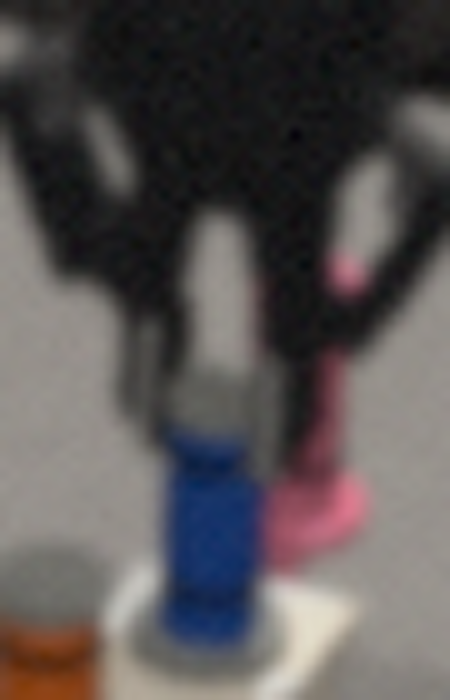

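```bash
python3 - <<'E'
from rig import env
from h import *
s=env.sense();e=(s["eef_pos"],s["eef_rot"])
w=env.get_image("wrist");i=env.get_image("side")
Rt=R.from_euler("xyz",e[1]).as_matrix()
for z in (-.02,-.01,0.,.011):
 for y in (-.011,.011):
  for x in (.0127,.022):
    P=e[0]+Rt@np.array([x,y,z]); print(z,y,x,"w",((proj(w,P,e)-[190,170])*5).round(0),"s",((proj(i,P)-[265,90])*10).round(0))
# handle vertical points
for z in (.158,.15,.14,.13,.12,.1,.09,.086): print(z,((proj(i,[.501,-.279,z])-[265,90])*10).round(0))
E
```

```text
-0.02 -0.011 0.0127 w [456. 291.] s [144. 462.]
-0.02 -0.011 0.022 w [543. 290.] s [112. 453.]
-0.02 0.011 0.0127 w [450. 465.] s [179. 423.]
-0.02 0.011 0.022 w [531. 464.] s [147. 414.]
-0.01 -0.011 0.0127 w [450. 253.] s [142. 495.]
-0.01 -0.011 0.022 w [531. 252.] s [110. 486.]
-0.01 0.011 0.0127 w [444. 420.] s [178. 455.]
-0.01 0.011 0.022 w [522. 419.] s [146. 446.]
0.0 -0.011 0.0127 w [444. 218.] s [141. 527.]
0.0 -0.011 0.022 w [521. 218.] s [109. 518.]
0.0 0.011 0.0127 w [439. 379.] s [176. 487.]
0.0 0.011 0.022 w [513. 378.] s [144. 479.]
0.011 -0.011 0.0127 w [438. 184.] s [139. 562.]
0.011 -0.011 0.022 w [511. 184.] s [107. 553.]
0.011 0.011 0.0127 w [434. 339.] s [174. 522.]
0.011 0.011 0.022 w [504. 338.] s [142. 513.]
0.158 [213. 390.]
0.15 [211. 417.]
0.14 [209. 450.]
0.13 [208. 483.]
0.12 [206. 515.]
0.1 [202. 579.]
0.09 [200. 611.]
0.086 [199. 623.]
```

```bash
python3 - <<'E'
from rig import env
from h import *
s=env.sense();e=(s["eef_pos"],s["eef_rot"])
w=env.get_image("wrist")
Rt=R.from_euler("xyz",e[1]).as_matrix()
for z in (-.05,-.04,-.03,-.02,-.01,0.,.011):
 for y in (-.011,.011):
  for x in (.0427,.05):
    P=e[0]+Rt@np.array([x,y,z]); print(z,y,x,"w",proj(w,P,e).round(0))
E
python3 -c "
import cv2;a=cv2.imread('pics/w1.png');cv2.imwrite('pics/w1d.png',cv2.resize(a[230:310,330:410],None,fx=7,fy=7))"
```

```text
-0.05 -0.011 0.0427 w [351. 256.]
-0.05 -0.011 0.05 w [366. 255.]
-0.05 0.011 0.0427 w [344. 293.]
-0.05 0.011 0.05 w [358. 292.]
-0.04 -0.011 0.0427 w [345. 245.]
-0.04 -0.011 0.05 w [359. 245.]
-0.04 0.011 0.0427 w [340. 282.]
-0.04 0.011 0.05 w [353. 281.]
-0.03 -0.011 0.0427 w [340. 236.]
-0.03 -0.011 0.05 w [354. 235.]
-0.03 0.011 0.0427 w [335. 271.]
-0.03 0.011 0.05 w [348. 271.]
-0.02 -0.011 0.0427 w [336. 227.]
-0.02 -0.011 0.05 w [348. 227.]
-0.02 0.011 0.0427 w [332. 262.]
-0.02 0.011 0.05 w [344. 261.]
-0.01 -0.011 0.0427 w [332. 220.]
-0.01 -0.011 0.05 w [344. 220.]
-0.01 0.011 0.0427 w [328. 253.]
-0.01 0.011 0.05 w [340. 253.]
0.0 -0.011 0.0427 w [328. 213.]
0.0 -0.011 0.05 w [339. 213.]
0.0 0.011 0.0427 w [325. 245.]
0.0 0.011 0.05 w [336. 245.]
0.011 -0.011 0.0427 w [324. 207.]
0.011 -0.011 0.05 w [335. 206.]
0.011 0.011 0.0427 w [321. 237.]
0.011 0.011 0.05 w [332. 237.]
```

View pics/w1d.png

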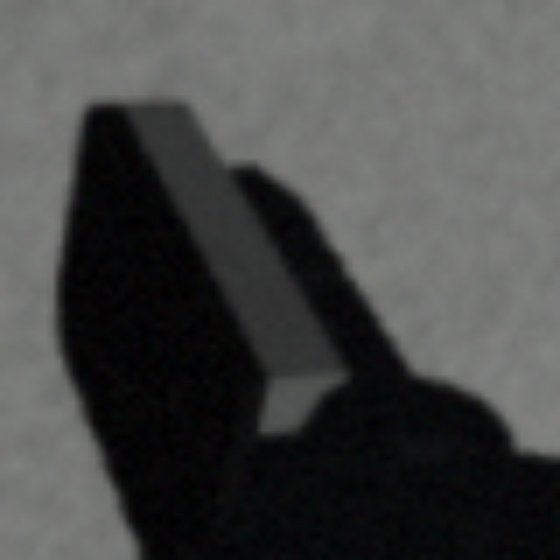

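Emit:
step_arm(series=[[-0.5,[0,0,0],[0,0,0]],[-0.5,[0,0,0],[0,0,0]],[-0.5,[0,0,0],[0,0,0]],[-0.5,[0,0,0.005],[0,0,0]],[-0.5,[0,0,0.01],[0,0,0]],[-0.5,[0,0,0.015],[0,0,0]],[-0.5,[0,0,0.015],[0,0,0]],[-0.5,[0,0,0.015],[0,0,0]]])

```text
time_s: 5.12
eef_pos: [0.5009, -0.2785, 0.1023]
eef_rot: [3.142, 0.0, -0.107]
ft_force: [-0.2, -0.3, -0.3]
gripper_width: 0.064
```

```bash
python3 - <<'E'
from rig import env
from h import *
s=env.sense();print(s["ft_force"],s["eef_pos"],s["gripper_width"])
w=env.get_image("wrist");i=env.get_image("side")
crop(w["color"],170,150,180,130,4,"pics/w4c.png")
crop(i["color"],255,80,60,75,8,"pics/s4c.png")
E
```

```text
[-0.22926431 -0.26385056 -0.25552284] [ 0.50092874 -0.27848054  0.10226339] 0.06399336428581541
```

View pics/w4c.png

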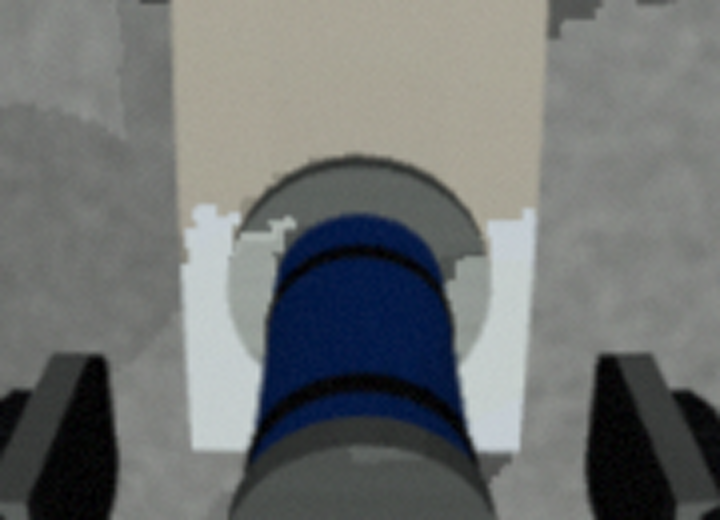

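View pics/s4c.png

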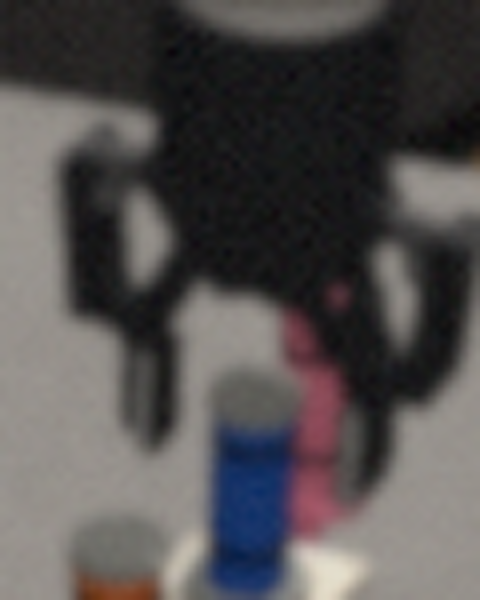

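Emit:
step_arm(series=[[-0.5,[0,0,0.003],[0,0,0]],[-0.5,[0,0,0.006],[0,0,0]]])

```text
time_s: 5.48
eef_pos: [0.501, -0.2785, 0.0962]
eef_rot: [3.141, -0.0, -0.107]
ft_force: [0.4, 1.0, -0.8]
gripper_width: 0.0644
```

Emit:
step_arm(series=[[1,[0,0,0],[0,0,0]],[1,[0,0,0],[0,0,0]],[1,[0,0,0],[0,0,0]],[1,[0,0,0],[0,0,0]],[1,[0,0,0],[0,0,0]],[1,[0,0,0],[0,0,0]]])

```text
time_s: 6.22
eef_pos: [0.5012, -0.2785, 0.0964]
eef_rot: [3.141, -0.001, -0.107]
ft_force: [2.1, 0.2, -0.7]
gripper_width: 0.0268
```

```bash
python3 - <<'E'
from rig import env
from h import *
s=env.sense();print(s["ft_force"],s["eef_pos"],s["eef_rot"],s["gripper_width"])
w=env.get_image("wrist")
crop(w["color"],170,150,180,130,4,"pics/w5c.png")
E
```

```text
[ 2.14285471  0.17508797 -0.65276534] [ 0.50117669 -0.27851661  0.09642377] [ 3.14146153e+00 -5.85409225e-04 -1.06809720e-01] 0.026750164674850654
```

View pics/w5c.png

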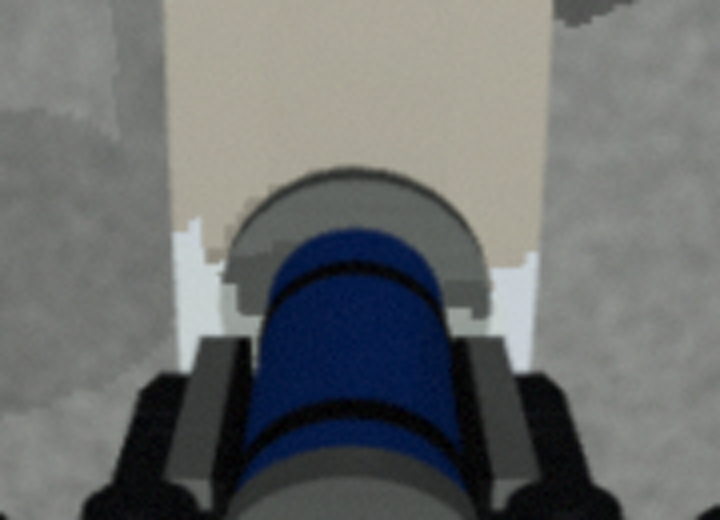

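Emit:
step_arm(series=[[1,[0,0,-0.02],[0,0,0]],[1,[0,0,-0.05],[0,0,0]],[1,[0,0,-0.09],[0,0,0]],[1,[0,0,-0.13],[0,0,0]],[1,[0,0,-0.17],[0,0,0]],[1,[0,0,-0.17],[0,0,0]],[1,[0,0,-0.17],[0,0,0]]])

```text
time_s: 7.15
eef_pos: [0.5, -0.278, 0.2653]
eef_rot: [-3.141, 0.002, -0.107]
ft_force: [-0.3, 0.1, -3.2]
gripper_width: 0.0268
```

```bash
python3 - <<'E'
from rig import env
from h import *
s=env.sense();e=(s["eef_pos"],s["eef_rot"]);print(s["ft_force"],e,s["gripper_width"])
i=env.get_image("side");w=env.get_image("wrist")
crop(i["color"],235,20,110,140,5,"pics/s6.png")
cv2.imwrite("pics/w6.png",w["color"][:,:,::-1])
p=e[0].copy()
for dz in (.0944,.0224,.0164,-.0436,-.0764): print(dz,((proj(i,p+[0,0,dz-0])-[235,20])*5).round(0),proj(w,p+[0,0,dz],e).round(1))
plan(s,[.485,.2,.267],-.108)
E
```

```text
[-0.33067443  0.11479202 -3.1888526 ] (array([ 0.50002443, -0.27799864,  0.26529273]), array([-3.14089434e+00,  1.74071990e-03, -1.06819942e-01])) 0.026844188180952733
0.0944 [280. 165.] [256.9 351.1]
0.0224 [271. 312.] [257.4 248.4]
0.0164 [271. 323.] [257.4 243.1]
-0.0436 [264. 436.] [257.6 204.3]
-0.0764 [261. 494.] [257.7 190.3]
shift [-0.0659 -0.4737 -0.0013] turn [-0.04  0.1   0.07]
```

View pics/s6.png

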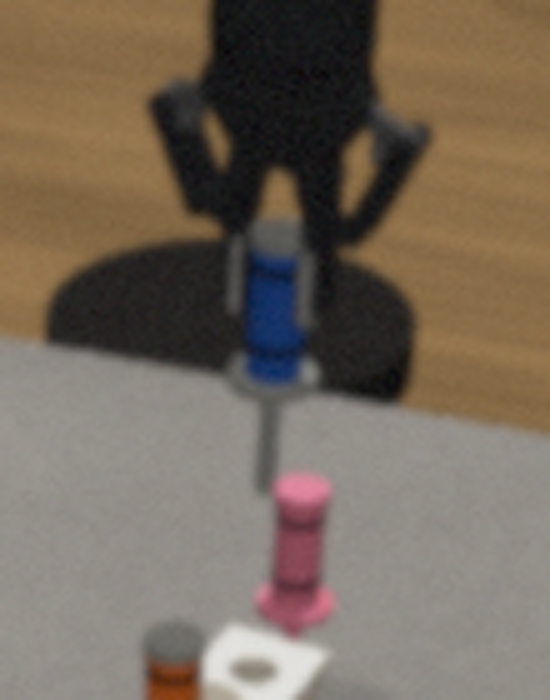

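View pics/w6.png

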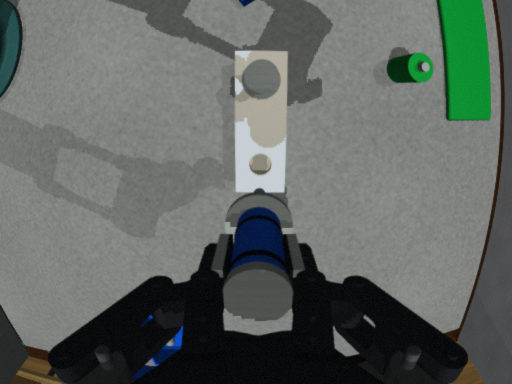

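Emit:
step_arm(series=[[1,[-0.008,-0.055,-0.002],[0,0,0]],[1,[-0.016,-0.11,-0.002],[0,0,0]],[1,[-0.024,-0.165,-0.002],[0,0,0]],[1,[-0.032,-0.22,-0.002],[0,0,0]],[1,[-0.04,-0.275,-0.002],[0,0,0]],[1,[-0.048,-0.33,-0.002],[0,0,0]],[1,[-0.056,-0.385,-0.002],[0,0,0]],[1,[-0.062,-0.44,-0.002],[0,0,0]],[1,[-0.066,-0.474,-0.002],[0,0,0]],[1,[-0.066,-0.474,-0.002],[0,0,0]],[1,[-0.066,-0.474,-0.002],[0,0,0]],[1,[-0.066,-0.474,-0.002],[0,0,0]]])

```text
time_s: 8.75
eef_pos: [0.4855, 0.1988, 0.2675]
eef_rot: [3.141, 0.001, -0.108]
ft_force: [-0.0, -0.8, -3.6]
gripper_width: 0.0268
```

```bash
python3 - <<'E'
from rig import env
from h import *
s=env.sense();e=(s["eef_pos"],s["eef_rot"]);print(s["ft_force"],e,s["gripper_width"])
i=env.get_image("side");w=env.get_image("wrist");t=env.get_image("top")
crop(i["color"],150,140,120,140,5,"pics/s7.png")
crop(w["color"],180,110,160,160,4,"pics/w7.png")
crop(t["color"],40,140,160,120,4,"pics/t7.png")
plan(s,[.485,.2,.206],-.108)
p=e[0];tip=p-[0,0,.0764]
print("tip w",(proj(w,tip,e)-[180,110])*4,"pin w",(proj(w,[.485,.2,.117],e)-[180,110])*4)
print("tip s",(proj(i,tip)-[150,140])*5,"pin s",(proj(i,[.485,.2,.117])-[150,140])*5)
E
```

```text
[-0.03943752 -0.78157883 -3.61190398] (array([0.48552968, 0.19876003, 0.26752329]), array([ 3.14063890e+00,  1.17488113e-03, -1.08036679e-01])) 0.02682008665468807
shift [-0.0006 -0.0012  0.0615] turn [ 0.05  0.07 -0.  ]
tip w [310.43622137 320.82687332] pin w [308.32441692 229.64897924]
tip s [304.42498461 527.79050705] pin s [315.47510745 669.58528829]
```

View pics/s7.png

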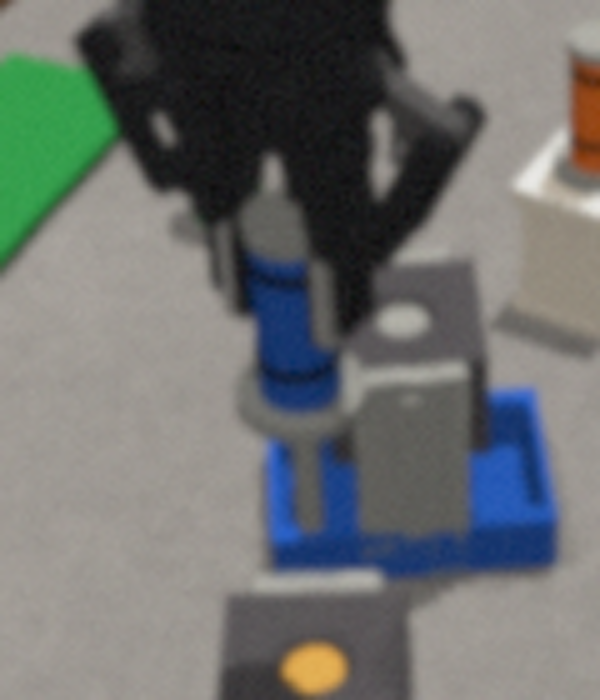

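View pics/w7.png

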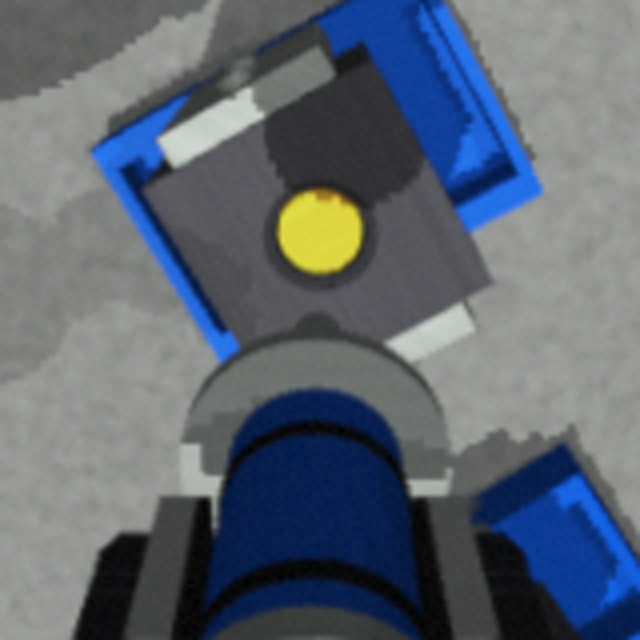

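View pics/t7.png

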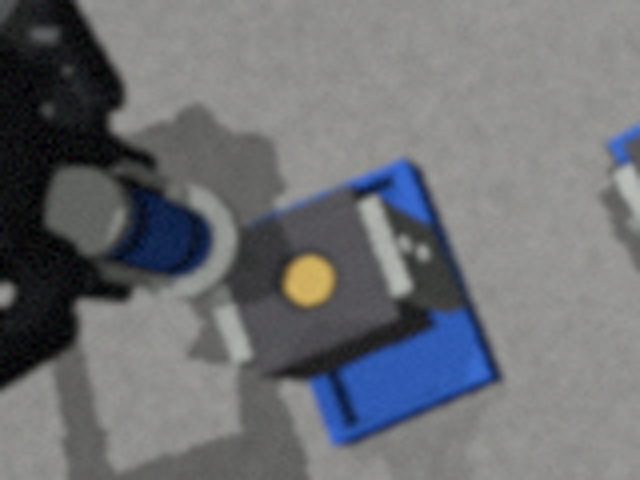

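Emit:
step_arm(series=[[1,[0.001,-0.001,0.03],[0,0,0]],[1,[0.001,-0.001,0.055],[0,0,0]],[1,[0.001,-0.001,0.066],[0,0,0]],[1,[0.001,-0.001,0.066],[0,0,0]],[1,[0.001,-0.001,0.066],[0,0,0]]])

```text
time_s: 9.52
eef_pos: [0.4878, 0.2009, 0.2036]
eef_rot: [-3.141, -0.002, -0.107]
ft_force: [0.4, 0.3, -2.9]
gripper_width: 0.0267
```

```bash
python3 - <<'E'
from rig import env
from h import *
s=env.sense();e=(s["eef_pos"],s["eef_rot"]);print(s["ft_force"],e,s["gripper_width"])
i=env.get_image("side");w=env.get_image("wrist")
crop(i["color"],160,190,110,130,5,"pics/s8.png")
crop(w["color"],180,130,160,130,4,"pics/w8.png")
E
```

```text
[ 0.37486526  0.29645626 -2.9144991 ] (array([0.48779167, 0.20094716, 0.20361904]), array([-3.14064215e+00, -1.93326521e-03, -1.07044252e-01])) 0.0266503712898612
```

View pics/s8.png

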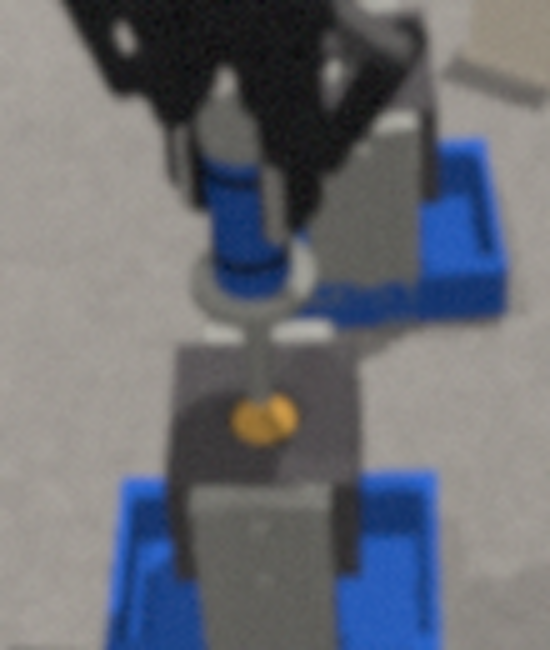

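View pics/w8.png

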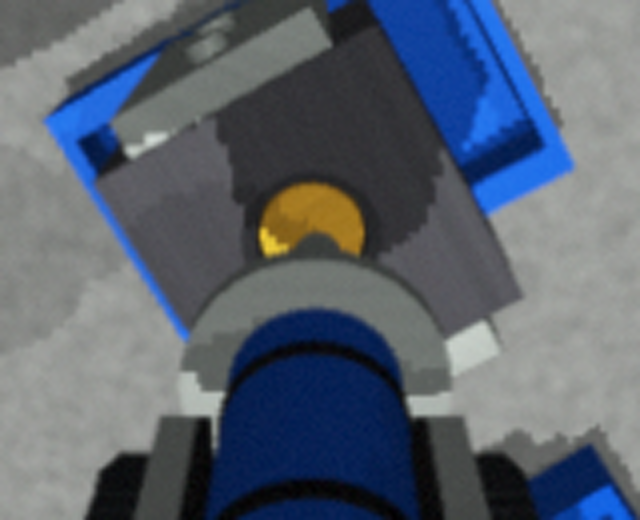

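Emit:
step_arm(series=[[1,[-0.001,0,0.006],[0,0,0]],[1,[-0.001,0,0.012],[0,0,0]],[1,[-0.001,0,0.016],[0,0,0]],[1,[-0.001,0,0.02],[0,0,0]],[1,[-0.001,0,0.024],[0,0,0]]])

```text
time_s: 10.25
eef_pos: [0.4872, 0.2014, 0.1805]
eef_rot: [-3.14, -0.003, -0.107]
ft_force: [-1.1, 0.2, 6.3]
gripper_width: 0.0268
```

```bash
python3 - <<'E'
from rig import env
from h import *
s=env.sense();e=(s["eef_pos"],s["eef_rot"]);print(s["ft_force"],s["wrist_torque"],e,s["gripper_width"])
i=env.get_image("side");w=env.get_image("wrist")
crop(i["color"],160,190,110,130,5,"pics/s9.png")
crop(w["color"],180,130,160,130,4,"pics/w9.png")
E
```

```text
[-1.05926066  0.24037718  6.27209912] [-0.10179804  0.30166478  0.03478459] (array([0.48718314, 0.20139675, 0.1805224 ]), array([-3.14007782, -0.00321384, -0.10664497])) 0.026796804332459075
```

View pics/s9.png

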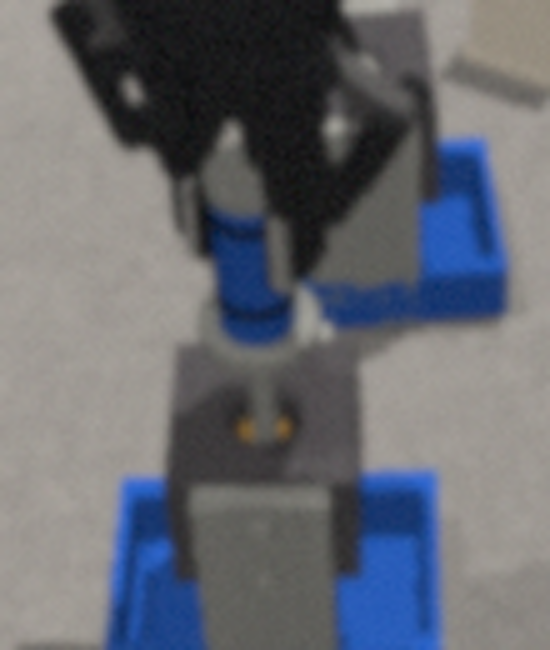

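View pics/w9.png

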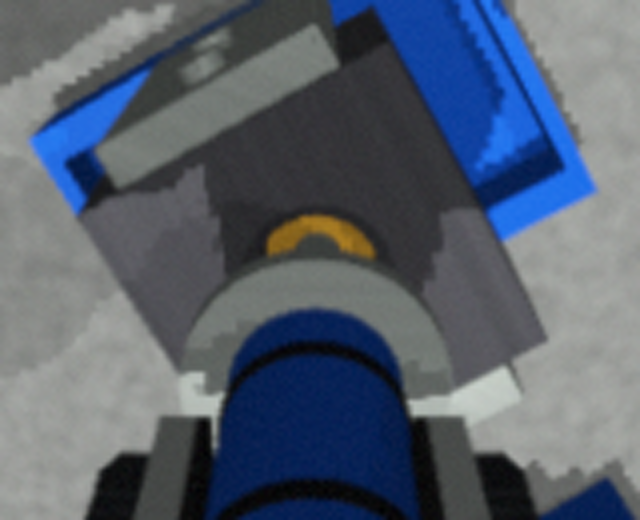

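Emit:
step_arm(series=[[1,[0,0,0.004],[0,0,0]],[1,[0,0,0.008],[0,0,0]],[1,[0,0,0.012],[0,0,0]],[1,[0,0,0.016],[0,0,0]],[1,[0,0,0.02],[0,0,0]],[1,[0,0,0.024],[0,0,0]],[1,[0,0,0.028],[0,0,0]],[1,[0,0,0.031],[0,0,0]],[1,[0,0,0.031],[0,0,0]]])

```text
time_s: 11.48
eef_pos: [0.4853, 0.2007, 0.1464]
eef_rot: [3.141, 0.001, -0.107]
ft_force: [-0.5, 1.1, -2.8]
gripper_width: 0.0265
```

```bash
python3 - <<'E'
from rig import env
from h import *
s=env.sense();e=(s["eef_pos"],s["eef_rot"]);print(s["ft_force"],s["wrist_torque"],e,s["gripper_width"])
i=env.get_image("side");w=env.get_image("wrist")
crop(i["color"],160,200,110,140,5,"pics/s10.png")
crop(w["color"],150,60,220,200,3,"pics/w10.png")
for l in ("worn_pin",): print(env.boxes_of("side",l),env.boxes_of("wrist",l))
E
```

```text
[-0.45618166  1.05654095 -2.82767124] [-0.01366953  0.03497633 -0.03805375] (array([0.48532262, 0.20066611, 0.1464168 ]), array([ 3.14091869e+00,  1.42952326e-03, -1.06870852e-01])) 0.026459544155465586
[] []
```

View pics/s10.png

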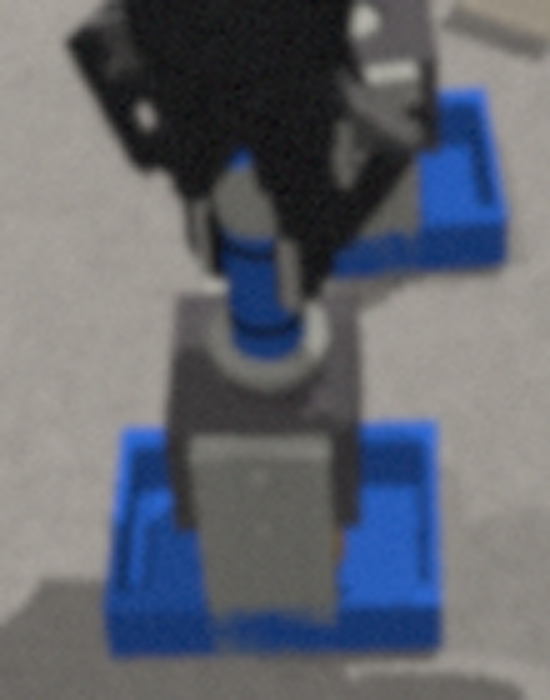

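View pics/w10.png

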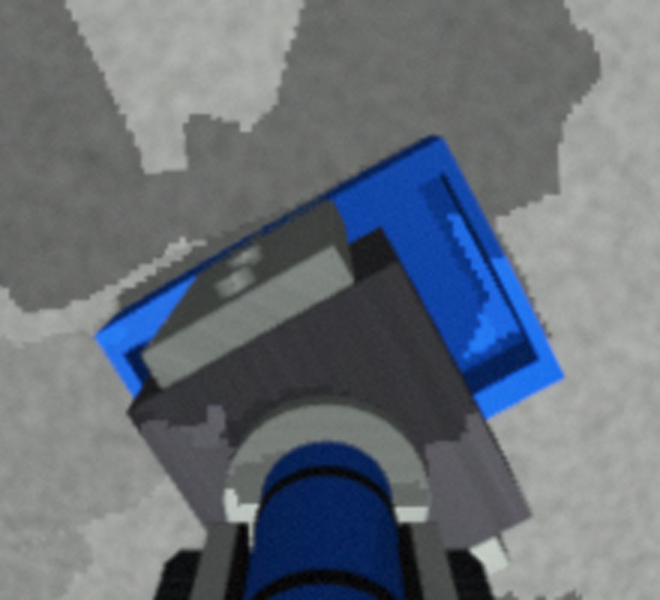

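Emit:
step_arm(series=[[1,[0,0,-0.03],[0,0,0]],[1,[0,0,-0.07],[0,0,0]],[1,[0,0,-0.105],[0,0,0]],[1,[0,0,-0.124],[0,0,0]],[1,[0,0,-0.124],[0,0,0]],[1,[0,0,-0.124],[0,0,0]]])

```text
time_s: 12.42
eef_pos: [0.485, 0.2005, 0.2694]
eef_rot: [3.14, 0.003, -0.107]
ft_force: [0.7, -0.1, -2.9]
gripper_width: 0.0266
```

```bash
python3 - <<'E'
from rig import env
from h import *
s=env.sense();e=(s["eef_pos"],s["eef_rot"]);print(s["ft_force"],e,s["gripper_width"],s["time_s"])
i=env.get_image("side");w=env.get_image("wrist")
crop(i["color"],160,170,110,165,4,"pics/s11.png")
crop(w["color"],150,80,220,200,3,"pics/w11.png")
print(env.boxes_of("side","worn_pin"),env.boxes_of("wrist","worn_pin"))
plan(s,[.5004,-.2785,.267],-.108)
E
```

```text
[ 0.72255912 -0.08740334 -2.86811162] (array([0.48496962, 0.20054663, 0.2694442 ]), array([ 3.14036279e+00,  2.56963323e-03, -1.06784055e-01])) 0.026556371733013902 12.425
[] []
shift [0.0664 0.4747 0.0029] turn [0.07 0.15 0.07]
```

View pics/s11.png

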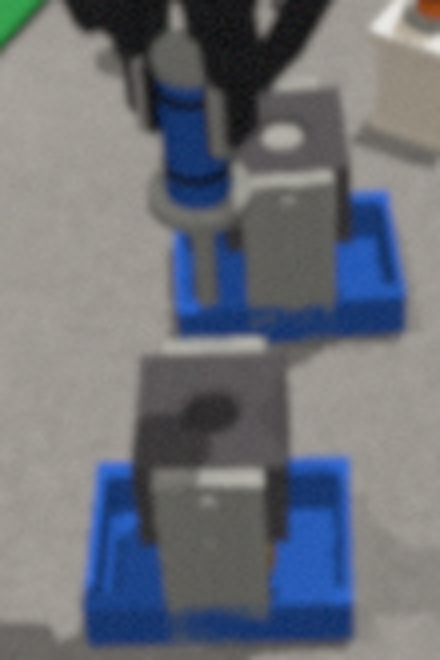

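View pics/w11.png

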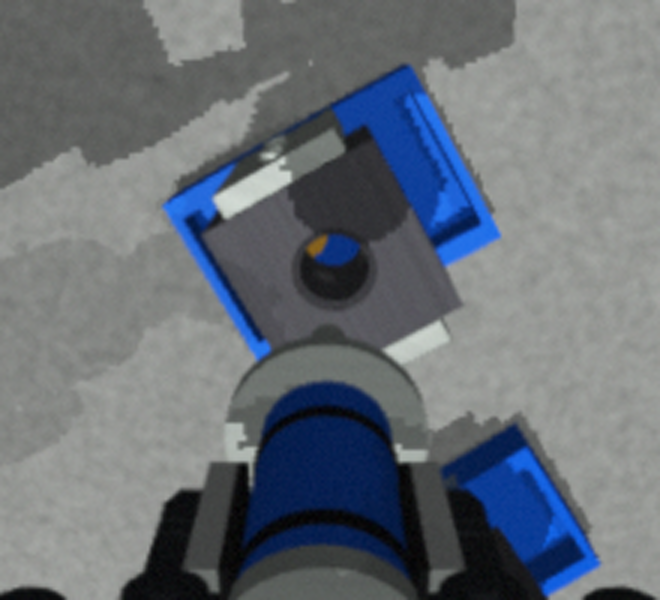

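Emit:
step_arm(series=[[1,[0.008,0.055,0],[0,0,0]],[1,[0.016,0.11,0],[0,0,0]],[1,[0.024,0.165,0],[0,0,0]],[1,[0.032,0.22,0],[0,0,0]],[1,[0.04,0.275,0],[0,0,0]],[1,[0.048,0.33,0],[0,0,0]],[1,[0.056,0.385,0],[0,0,0]],[1,[0.062,0.44,0],[0,0,0]],[1,[0.066,0.475,0],[0,0,0]],[1,[0.066,0.475,0],[0,0,0]],[1,[0.066,0.475,0],[0,0,0]],[1,[0.066,0.475,0],[0,0,0]]])

```text
time_s: 14.12
eef_pos: [0.5009, -0.2773, 0.271]
eef_rot: [-3.141, 0.001, -0.106]
ft_force: [1.2, 0.7, -3.1]
gripper_width: 0.0264
```

```bash
python3 - <<'E'
from rig import env
from h import *
s=env.sense();e=(s["eef_pos"],s["eef_rot"]);print(s["ft_force"],e,s["gripper_width"],s["time_s"])
i=env.get_image("side");w=env.get_image("wrist")
crop(i["color"],235,40,90,130,5,"pics/s12.png")
crop(w["color"],190,130,140,140,5,"pics/w12.png")
tip=e[0]-[0,0,.0764]
print("tip w",(proj(w,tip,e)-[190,130])*5,"hole w",(proj(w,[.5,-.2788,.08],e)-[190,130])*5)
print("tip s",(proj(i,tip)-[235,40])*5,"hole s",(proj(i,[.5,-.2788,.08])-[235,40])*5)
plan(s,[.5004,-.2785,.0964],-.108)
E
```

```text
[ 1.16242433  0.67443138 -3.13931873] (array([ 0.50088963, -0.27728094,  0.2709737 ]), array([-3.14096559e+00,  5.23164532e-04, -1.05568894e-01])) 0.026415599337795085 14.125
tip w [337.77108667 301.70759131] hole w [335.12771122 158.67081672]
tip s [259.25148742 384.1056005 ] hole s [250.80930733 571.36478337]
shift [-0.0003  0.0014  0.1746] turn [-0.04  0.03  0.14]
```

View pics/s12.png

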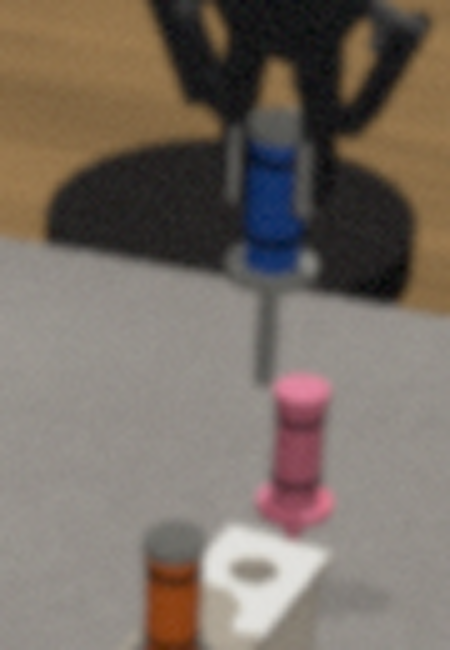

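View pics/w12.png

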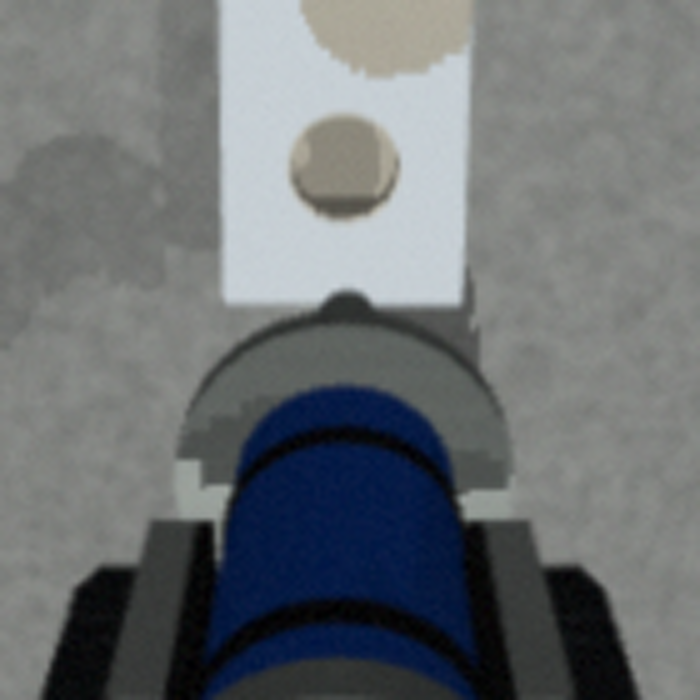

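Emit:
step_arm(series=[[1,[-0.0005,0.001,0.04],[0,0,0]],[1,[-0.0005,0.001,0.08],[0,0,0]],[1,[-0.0005,0.001,0.1],[0,0,0]],[1,[-0.0005,0.001,0.115],[0,0,0]],[1,[-0.0005,0.001,0.13],[0,0,0]],[1,[-0.0005,0.001,0.145],[0,0,0]],[1,[-0.0005,0.001,0.16],[0,0,0]],[1,[-0.0005,0.001,0.164],[0,0,0]],[1,[-0.0005,0.001,0.164],[0,0,0]]])

```text
time_s: 15.35
eef_pos: [0.5002, -0.2794, 0.107]
eef_rot: [-3.141, 0.001, -0.107]
ft_force: [0.6, 0.5, -2.5]
gripper_width: 0.0266
```

```bash
python3 - <<'E'
from rig import env
from h import *
s=env.sense();e=(s["eef_pos"],s["eef_rot"]);print(s["ft_force"],e,s["gripper_width"],s["time_s"])
i=env.get_image("side");w=env.get_image("wrist")
crop(i["color"],235,60,90,130,5,"pics/s13.png")
crop(w["color"],190,130,140,140,5,"pics/w13.png")
plan(s,[.5004,-.2785,.0964],-.108)
E
```

```text
[ 0.57978496  0.54064667 -2.52289865] (array([ 0.50015967, -0.2793502 ,  0.10696698]), array([-3.14131704e+00,  5.17938950e-04, -1.06886964e-01])) 0.02661714986399996 15.35
shift [ 0.0002 -0.0009  0.0106] turn [-0.02  0.03  0.06]
```

View pics/s13.png

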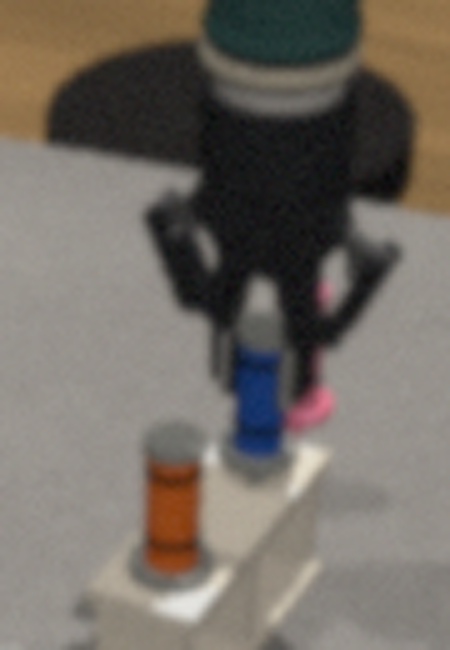

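View pics/w13.png

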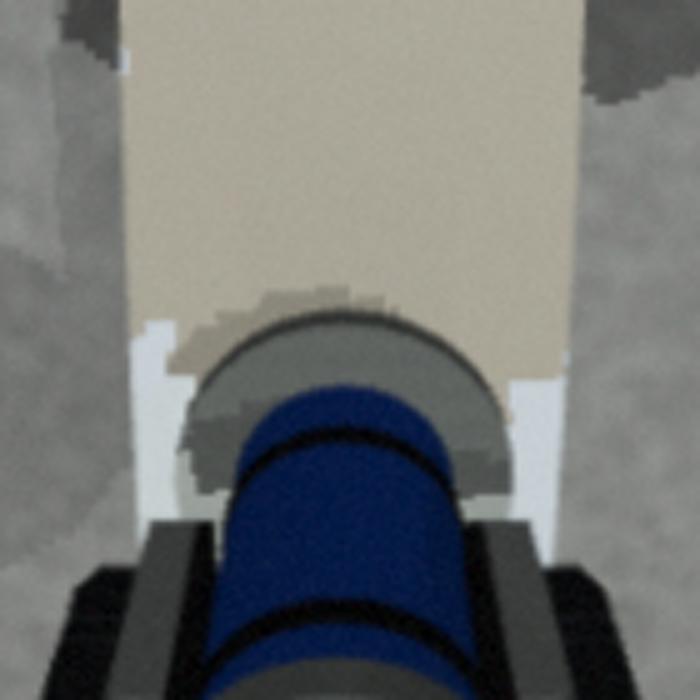

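In the hole; about 10 mm left to seat.

Emit:
step_arm(series=[[1,[0,-0.0005,0.004],[0,0,0]],[1,[0,-0.0005,0.007],[0,0,0]],[1,[0,-0.0005,0.009],[0,0,0]],[1,[0,-0.0005,0.0095],[0,0,0]]])

```text
time_s: 15.95
eef_pos: [0.5002, -0.2788, 0.0975]
eef_rot: [-3.141, 0.0, -0.107]
ft_force: [-0.4, 0.4, -3.2]
gripper_width: 0.0265
```

Emit:
step_arm(series=[[1,[0,0,0.001],[0,0,0]],[1,[0,0,0.002],[0,0,0]]])

```text
time_s: 16.2
eef_pos: [0.5005, -0.279, 0.0963]
eef_rot: [3.141, -0.0, -0.107]
ft_force: [-0.8, 1.9, 3.3]
gripper_width: 0.0265
```

Seated (6 N change). Release and wait before rising.

Emit:
step_arm(series=[[0,[0,0,0],[0,0,0]],[-0.5,[0,0,0],[0,0,0]],[-0.5,[0,0,0],[0,0,0]],[-0.5,[0,0,0],[0,0,0]],[-0.5,[0,0,-0.015],[0,0,0]],[-0.5,[0,0,-0.04],[0,0,0]],[-0.5,[0,0,-0.08],[0,0,0]],[-0.5,[0,0,-0.13],[0,0,0]],[-0.5,[0,0,-0.17],[0,0,0]],[-0.5,[0,0,-0.17],[0,0,0]],[-0.5,[0,0,-0.17],[0,0,0]]])

```text
time_s: 17.58
eef_pos: [0.5002, -0.2788, 0.2662]
eef_rot: [3.141, -0.001, -0.107]
ft_force: [-0.4, 0.2, -1.0]
gripper_width: 0.0638
```

```bash
python3 - <<'E'
from rig import env
from h import *
s=env.sense();e=(s["eef_pos"],s["eef_rot"]);print(s["ft_force"],e,s["time_s"])
i=env.get_image("side");t=env.get_image("top");w=env.get_image("wrist")
crop(i["color"],160,90,160,250,3,"pics/s14.png")
cv2.imwrite("pics/t14.png",t["color"][:,:,::-1]); crop(w["color"],180,30,160,260,3,"pics/w14.png")
E
```

```text
[-0.36538802  0.18583828 -0.99360126] (array([ 0.50024248, -0.27881906,  0.26621263]), array([ 3.14135387e+00, -5.35312672e-04, -1.06816863e-01])) 17.575
```

View pics/s14.png

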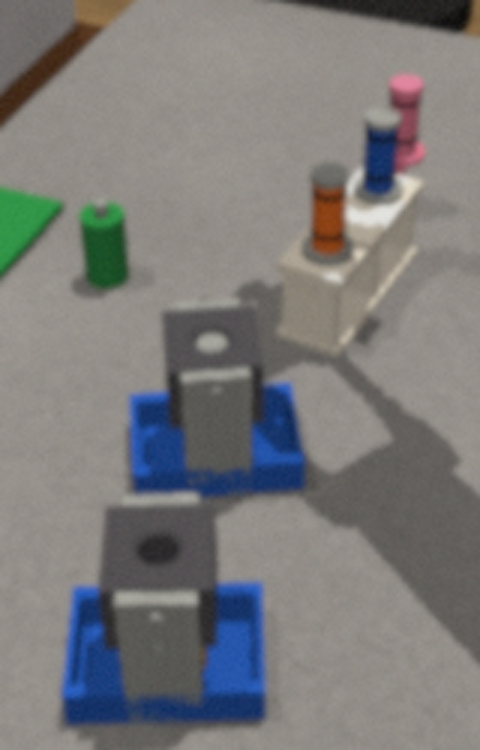

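View pics/t14.png

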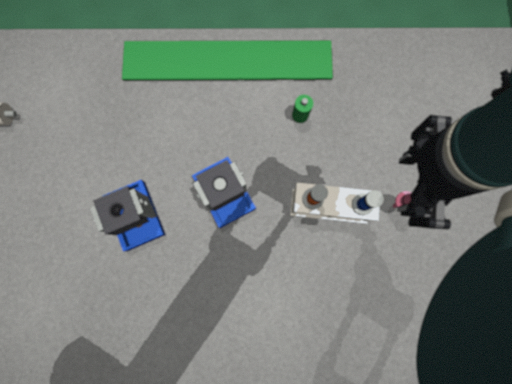

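View pics/w14.png

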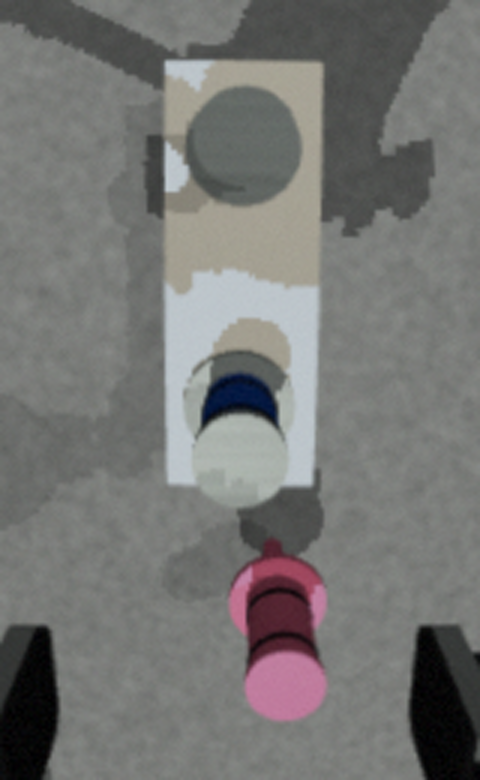

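```bash
python3 -c "
from rig import env
print(env.close_job())"
```

```text
the job is handed in; nothing more can be done
None
```

The brass pin is out of its block and in the blue tray. The punch is back upright in its own stand hole, and the job was handed in at about 17.6 s of the 53 s allowed.

**What I did:**
- **Drive:** I took the blue-handled punch, not the pink look-alike or the orange scriber. I pushed the pin through from above until the force fell back to the punch's weight alone, with the tip at about 70 mm. The push force, read once during the slide, was about 9 N, and the gripper never touched the pin.
- **Return:** I lowered the punch until its flange sat on the stand, shown by a change of about 6 N. Then I released it and raised the arm clear.

**Last checks:**
- **Brass pin:** The bore of block_a is empty, and through it the wrist camera saw the tray floor and part of the brass pin. The side view also shows a little brass beside the block at tray level. The block hides most of the pin, so I can't say how it lies, and the detector no longer found it.
- **Punch:** It stands upright with its flange on the stand.
- **Other items:** The steel pin, the scriber and the pink item are where they were.

**What disagreed:** In both the wrist and side views the fingertips stood about 35 mm farther back than the stated 11 mm ahead of the TCP. My first grasp therefore caught only the top of the handle. I opened, went 21 mm lower while watching the force, and gripped again; that grip did not slip noticeably.

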